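Lock the drill-station vise with its sliding bolt

TASK

Lock the small vise at its drilling station: by the upright square handle of its bolt, slide the vise carriage along the dovetail slide until the bolt faces the keeper block, feel for the keeper's slot with the bolt tip, and push the bolt across until it is fully home in the keeper, then let go. Nobody measured where along its bracket the slotted block was clamped, so search with a light touch and never force the bolt against the keeper; leave the other things on the counter where they are.

Things in the scene. Friction and masses are not known exactly. Their poses are not given: they have to be found in the camera images.
- slide_base: Fixed steel dovetail slide on a dark bed plate (175 x 400 mm, 12 mm thick). Origin on the counter (z = 0) midway along the slide, under its centre line. Own y runs along the slide; own x points across it, from the carriage towards the keeper, and is the direction in which the bolt is pushed; z up.
- carriage (a joint): Position (m) of the vise carriage along the slide: its centre is at own y = this value in the slide_base frame. Range -0.105 to 0.105; about 3 N to push, stays where left; about 2 kg. Steel saddle 96 mm (x) by 160 mm (y), top 48 mm above the counter. The bolt lies across it, 50 mm to +y of the centre, in two U-shaped guides (tops 72 mm above the counter).
- vise_top (a point): Top of the vise, which covers the -y end of the carriage; jaws 60 mm wide (y), up to 87 mm above the counter. This point is at the middle of the jaws, 95 mm to -y of the bolt's handle; no part of the vise comes nearer to the handle's axis than 60 mm.
- handle (a joint): How far (m) the bolt's handle has been pushed towards the keeper: 0 fully drawn back, 0.040 at its end stop, fully home. Slides with about 2 N of friction and stays where it is left. At 0 the handle's axis is at own x = -0.020 in the slide_base frame, at 0.040 at x = +0.020.
- handle_grip (a point): Point on the axis of the bolt's handle where it is best gripped, 100 mm above the counter. The handle is an upright square steel post, 18 x 18 mm, sides parallel to the slide_base x and y axes, top 115 mm above the counter; above 75 mm it is free all round. Pushed along own y it carries the whole carriage, pushed along own x it carries the bolt.
- bolt_rod: Square steel bolt, 10 x 10 mm, 110 mm long, 62 mm above the counter. Origin at its front end (tip); axes as slide_base. With the handle at 0 the tip is 14 mm short of the keeper's face. It is sprung on the handle: if the tip is blocked, the handle goes on 8 mm against a spring (2.4 to 7.2 N), then solid: force climbs at once. Opposite the slot the tip springs in and the force drops.
- keeper: Keeper beside the slide, on the bed plate: dark bracket 112 mm long (own y), 28 mm thick, with a bright steel block 84 mm long, 28 mm thick, top 70 mm above the counter, clamped on it. Origin at the centre of the bracket's underside, 12 mm above the counter; axes as slide_base. In the block's middle is one upright slot, 13 mm wide, open above and right through along x.
- keeper_face (a point): Point above the bracket's centre, on the block's flat face towards the carriage, at bolt height (x = 0.066 in the slide_base frame). The block, hence its slot's middle, is clamped anywhere up to 14 mm to either side (own y) of this point: that offset is not reported. The blank faces beside the slot are 35 mm wide each. Bolt fully home: tip 26 mm past the face, 1.5 mm play each side.
- bushing: White nylon drill guide bushing, 30 mm across, 30 mm high, standing on the bed plate. Origin under its centre. Leave alone.
- clamp_a: Steel hold-down clamp, 110 x 28 x 28 mm, lying on the counter on the carriage's side of the slide. Origin under its centre, own x along it. Leave alone.
- clamp_b: Another such clamp, lying on the counter beyond the slide. Leave alone.
- mallet: Grey rubber mallet, 260 mm long, head 60 mm across, lying on the counter. Leave alone.
- countersink: Hand countersink with a blue handle, 150 mm long, 26 mm high. Leave alone.
- file: Flat file with a wooden handle, 290 mm long, 26 mm high. Leave alone.

How it is judged:
By the outcome, as a careful person would: the job done as asked, in the order asked, and still so for the second after the job is handed in, with the robot touching nothing.
It also fails if it takes over 58 s, if anything falls off the work surface, if the arm or the gripper's body presses on something with over 40 N, if the wrist force passes 120 N, or if a joint passes its speed limit or range.

ROBOT

A 6-joint arm with a two-finger parallel gripper is mounted at the origin on the work surface. World frame = base frame: x ahead of the robot, y to its left, z up, the work surface at z = 0. Lengths are in m, angles in rad, forces in N, time in s.
With the tool pointing down it reaches from about 0.3 to 0.825 m from the base axis. Payload 5.4 kg.
Tool frame: the origin (TCP) lies midway between the tips of the shut fingers; the grasp point (between the pads) lies 19 mm behind it; y points along the fingers, z is the direction in which the jaws open and shut, and the axes are right-handed (so a half turn about y gives the same grasp; the last joint's range is limited). The gripper opens to 92 mm and grips with 3 to 60 N. Pads are 20 mm wide; open, the fingers measure 128 mm over their backs; the gripper's body (75 mm by 189 mm) begins 69 mm behind the grasp point.
Start: joints at [0.891, 0.158, 1.597, -0, 1.386, -0.21], TCP at [0.26, 0.513, 0.184] pointing down, gripper open.
Joint ranges: [-2.91, 2.91], [-0.94, 2.29], [0.18, 2.7], [-1.29, 4.43], [0.17, 2.64], [-3, 3]. Speed limits (rad/s): [2.57, 2.57, 3.14, 3.14, 3.14, 3.14].

INTERFACE

Orientations are given as a unit quaternion [x, y, z, w].
In Python, from rig import sense, snapshot, sign_off gives the robot as it stands.
- The arm moves only by the tool drive_tool, never from a script. Its argument "series" is a list of rows, each a list of 5 numbers: the closure, from 0 (fully open) to 1 (shut), then the shift along the tool's x, y, z in cm, then the turn about the tool's y in degrees. In form: [[gripper, x, y, z, turn], ...]. A call has 1 to 8 rows; each row is the pose to reach, as a shift and turn from the pose commanded when the call began, along the tool's axes at that moment; what a row does not reach only later rows make up. A row lasts 1/10 s, in which the tool goes at most 50 mm and 8.59 degrees, less where a joint would pass 70% of its speed; a pose out of reach is approached as far as the arm can. A call with a gripper value outside its range is refused whole. The fingers move at their own pace and stop on an object; the grip force is fixed at half the most. Time passes only in rows, so rows that repeat a pose let the fingers close. It gives the time, the measured TCP pose, the force and the opening at its end, in the units of the state.
- sense(): the state, without advancing time (a new reading comes with each control period).
- snapshot(name): name is "scene" or "side" or "wrist"; returns a dict with "frame" (400x640x3 uint8, red, green, blue), "fx", "fy", "cx", "cy" (pixels), "dist" ([k1, k2, p1, p2, k3] as OpenCV has them; the pictures are not rectified), "R" (3x3) and "t" (3): a world point X has camera coordinates R X + t. Camera axes: x right, y down, z forward; pixel columns grow to the right and rows downward; lengths in m; the calibration is good to about 2 mm. A picture is of the moment at which its call begins. There is no depth.
- sign_off(): hands the job in, once; it reports no verdict.
The state is a dict: "time": time; "joint_pos": joint angles; "joint_velocities": joint speeds; "tau": joint torques, N m; "position": TCP position; "orientation": TCP orientation; "contact_force": force on the tool from outside, world axes, zero at the start; "ft_torque": the same for the moment, N m; "width": finger opening in m.
Only numpy, scipy, OpenCV 4.12 (cv2) and the standard library are available. Lean on these libraries where they do the work, as an engineer would, in place of code of your own. Each camera call takes 0.05 s, during which the arm holds its last target. There are 200 camera calls.

## Working session

There is one attempt and no reset: what is moved stays moved. The work goes in short steps, Python scripts to look and compute and a tool call to move; the robot and the scene stay as the last step left them, time stands still between calls to the robot, and variables do not carry over. Pictures are saved under pics/ and viewed, about 8 in all and at most 12, crops included, and the job is handed in when it is done.

Besides the shell and the picture viewer there is one more tool, called after "Emit:" as a command line: name --pt "numbers of a row" for each row, then --argument value for the rest. drive_tool: Moves the arm, as the interface text tells. Its arguments: {"type":"object","properties":{"series":{"type":"array","items":{"type":"array","items":{"type":"number"}}}},"required":["series"]}

```bash
mkdir -p pics; python3 - <<'E'
from rig import sense,snapshot
import cv2,pickle
s=sense();print(s)
for n in("scene","side"):
    d=snapshot(n);pickle.dump(d,open(f"{n}0.pkl","wb"))
    cv2.imwrite(f"pics/{n}0.png",d["frame"][:,:,::-1]);print(n,d["fx"],d["fy"],d["cx"],d["cy"],d["dist"],-d["R"].T@d["t"])
E
```

```text
{'time': 0.0, 'joint_pos': array([ 8.90891896e-01,  1.59065283e-01,  1.59820944e+00, -1.83159481e-05,
        1.38617891e+00, -2.10103603e-01]), 'joint_velocities': array([-8.46692749e-05, -8.91946592e-05, -4.40163521e-04,  3.59397593e-04,
       -1.25021643e-03,  6.34120169e-04]), 'tau': array([-1.73320896e-03, -3.85574090e+01, -3.22107089e+01,  7.00309547e-02,
        3.79631098e-02, -2.12369923e-04]), 'position': array([0.25990276, 0.51215681, 0.18332126]), 'orientation': array([ 0.68828448, -0.16485262,  0.16429766, -0.68709124]), 'contact_force': array([-0.00770679,  0.34994688,  0.75877848]), 'ft_torque': array([ 0.05625449, -0.01044846, -0.02382058]), 'width': 0.09220764143856729}
scene 434.1873913080142 434.1873913080142 322.5250214183042 205.59275119171727 [0.01923526 0.         0.         0.         0.        ] [0.96712457 0.63734195 0.92502254]
side 390.3014735580923 390.3014735580923 316.3366884036866 198.3123127823763 [-0.05950882  0.          0.          0.          0.        ] [ 0.22335484 -0.8637458   0.96037218]
```

View pics/scene0.png

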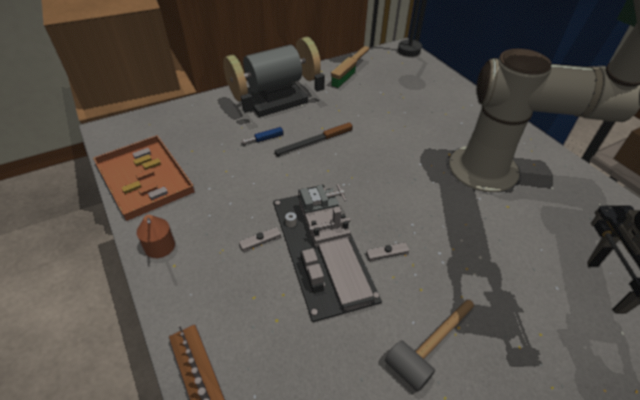

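View pics/side0.png

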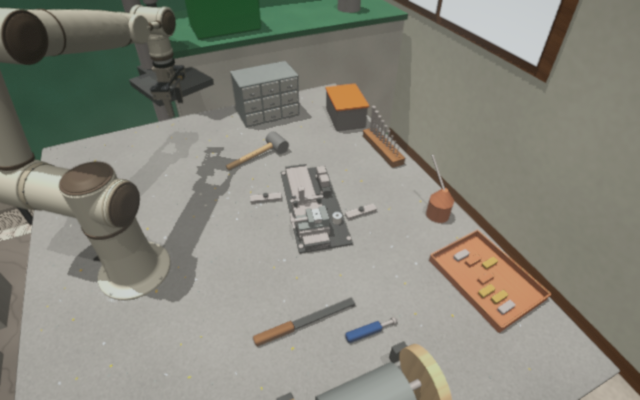

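The scene view shows the slide at pixels (275–380, 185–318), with the keeper near (313,268). The side view shows it at (282–352, 165–250). I'll zoom in on both.

```bash
python3 - <<'E'
import cv2,pickle,numpy as np
a=pickle.load(open("scene0.pkl","rb"))["frame"][175:325,260:400,::-1]
b=pickle.load(open("side0.pkl","rb"))["frame"][155:255,270:360,::-1]
A=cv2.resize(a,None,fx=4,fy=4,interpolation=cv2.INTER_CUBIC)[:600,:400+160]
cv2.imwrite("pics/a.png",cv2.resize(a,(560,600),interpolation=cv2.INTER_CUBIC))
cv2.imwrite("pics/b.png",cv2.resize(b,(540,600),interpolation=cv2.INTER_CUBIC))
E
```

```text
(no output)
```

View pics/a.png

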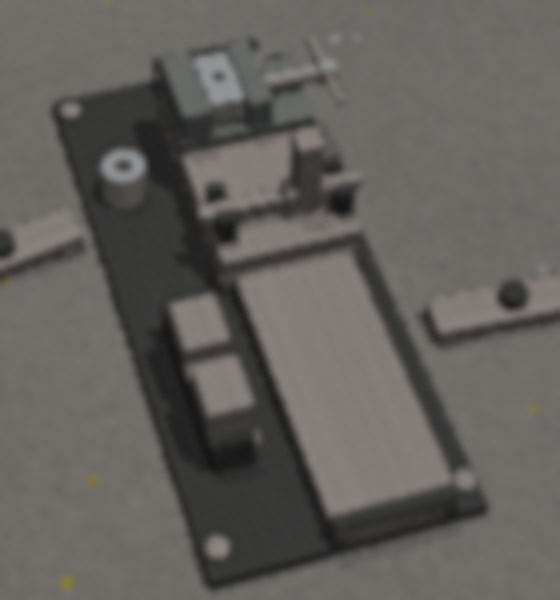

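View pics/b.png

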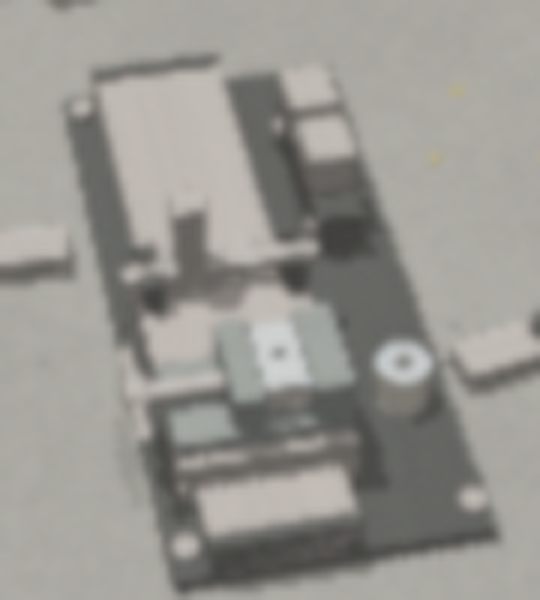

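Both crops are clear. In the scene crop (4x, offset 260,175) the handle top is at about (308,137), the block's top corners at (168,308), (215,295), (208,418) and (255,400), and the plate corners at (55,105), (210,580) and (485,507). In the side crop (6x, offset 270,155) the handle top is at about (190,203) and the plate corners at (497,535) and (170,585).

```bash
cat > h.py <<'E'
import cv2,pickle,numpy as np
from scipy.spatial.transform import Rotation as Ro
def ray(d,p):
    K=np.array([[d["fx"],0,d["cx"]],[0,d["fy"],d["cy"]],[0,0,1.]])
    n=cv2.undistortPoints(np.array([[p]],float),K,np.array(d["dist"],float))[0,0]
    return -d["R"].T@d["t"],d["R"].T@np.array([*n,1])
def onz(d,p,z):
    c,v=ray(d,p);return c+v*(z-c[2])/v[2]
E
python3 - <<'E'
from h import *
S=pickle.load(open("scene0.pkl","rb"));D=pickle.load(open("side0.pkl","rb"))
a=lambda u,v,z:onz(S,(260+(u-1.5)/4,175+(v-1.5)/4),z)
b=lambda u,v,z:onz(D,(270+(u-2.5)/6,155+(v-2.5)/6),z)
P=lambda n,p:print(n,p.round(4))
for n,f,u,v,z in [("pl+x-y",a,55,105,.012),("pl+x+y",a,208,578,.012),("pl-x+y",a,484,507,.012),("pl+x-y",b,497,532,.012),("pl-x-y",b,172,582,.012),("pl-x+y",b,68,105,.012),
 ("screw+x-y",a,70,110,.014),("s+x+y",a,218,546,.014),("s-x+y",a,466,480,.014),("s+x-y",b,473,498,.014),("s-x-y",b,187,545,.014),("s-x+y",b,80,108,.014),
 ("handle",a,308,137,.115),("handle",b,190,203,.115),
 ("blk -y+x",a,168,308,.07),("blk-y-x",a,215,295,.07),("blk+y+x",a,208,418,.07),("blk+y-x",a,255,400,.07),
 ("blk+y+x",b,330,68,.07),("blk+y-x",b,280,68,.07),("blk-y-x",b,308,162,.07),("blk-y+x",b,356,158,.07),("slot",a,211,355,.07),("slot",b,318,113,.07)]: P(n,f(u,v,z))
import numpy as np
from rig import sense
s=sense();print(Ro.from_quat(s["orientation"]).as_matrix().round(3))
E
```

```text
pl+x-y [ 0.65   -0.1753  0.012 ]
pl+x+y [0.732  0.2074 0.012 ]
pl-x+y [0.5656 0.246  0.012 ]
pl+x-y [ 0.651  -0.1825  0.012 ]
pl-x-y [ 0.4822 -0.1441  0.012 ]
pl-x+y [0.5663 0.2399 0.012 ]
screw+x-y [ 0.6433 -0.1639  0.014 ]
s+x+y [0.7177 0.1932 0.014 ]
s-x+y [0.5655 0.2264 0.014 ]
s+x-y [ 0.6493 -0.1579  0.014 ]
s-x-y [ 0.498 -0.126  0.014]
s-x+y [0.5715 0.2317 0.014 ]
handle [0.5572 0.0175 0.115 ]
handle [0.5607 0.0153 0.115 ]
blk -y+x [0.6821 0.064  0.07  ]
blk-y-x [0.6522 0.0691 0.07  ]
blk+y+x [0.6984 0.1453 0.07  ]
blk+y-x [0.6684 0.1476 0.07  ]
blk+y+x [0.7028 0.141  0.07  ]
blk+y-x [0.6751 0.1533 0.07  ]
blk-y-x [0.6546 0.0672 0.07  ]
blk-y+x [0.6816 0.0591 0.07  ]
slot [0.6757 0.1072 0.07  ]
slot [0.6784 0.1052 0.07  ]
[[ 0.892 -0.001  0.453]
 [-0.453 -0.001  0.892]
 [-0.    -1.    -0.002]]
```

Own y lies about 12.2° from world y towards +x. The handle is at about (0.559, 0.016) and the slot about 112 mm further along own y. First I'll approach over the handle, turning so that tool x is own x and tool z is own y.

Emit:
drive_tool --pt "0.2 3 0 -1.9 -2" --pt "0.5 6.1 0 -3.8 -4" --pt "0.5 10 0 -6 -6" --pt "0.5 14 0 -8.5 -8" --pt "0.5 17.5 0 -11 -10" --pt "0.5 21 0 -13 -12" --pt "0.5 24 0 -15 -14" --pt "0.5 27 0 -17 -14.7"

```text
time: 0.9
position: [0.4244, 0.2373, 0.1839]
orientation: [0.703, -0.075, 0.075, -0.703]
contact_force: [0.4, 0.0, -0.3]
width: 0.0458
```

```bash
cat >> h.py <<'E'
def go(p,dyaw=None):
    from rig import sense
    s=sense();R=Ro.from_quat(s["orientation"]).as_matrix()
    print("t",s["time"],"pos",s["position"].round(4),"w",round(s["width"],4),"F",s["contact_force"].round(2))
    print("tool z yaw",np.degrees(np.arctan2(R[1,2],R[0,2])).round(2),"tilt",R[2].round(3),"shift cm",(R.T@(np.array(p)-s["position"])*100).round(2))
E
python3 -c "
from h import *;go([.559,.0165,.19])"
```

```text
t 0.9 pos [0.4244 0.2373 0.1839] w 0.0458 F [ 0.43  0.05 -0.26]
tool z yaw 77.82 tilt [-0.001 -1.    -0.   ] shift cm [ 17.81  -0.61 -18.74]
```

Emit:
drive_tool --pt "0.5 2.5 0 -2.6 0" --pt "0.5 5 0 -5.3 0" --pt "0.5 8 0 -8.4 0" --pt "0.5 11 0 -11.6 0" --pt "0.5 14 0 -14.7 0" --pt "0.5 16.3 0 -17.2 0" --pt "0.5 17.8 0 -18.7 0" --pt "0.5 17.8 0 -18.7 0"

```text
time: 1.7
position: [0.5591, 0.0167, 0.1838]
orientation: [0.703, -0.076, 0.076, -0.703]
contact_force: [0.1, 0.3, -0.2]
width: 0.046
```

```bash
python3 - <<'E'
from h import *
from rig import snapshot
go([.559,.0165,.19])
d=snapshot("wrist");pickle.dump(d,open("w1.pkl","wb"))
print(d["fx"],d["cx"],d["cy"],-d["R"].T@d["t"],d["R"].round(3))
cv2.imwrite("pics/w1.png",d["frame"][:,:,::-1])
E
```

```text
t 1.7 pos [0.5591 0.0167 0.1838] w 0.046 F [ 0.09  0.25 -0.22]
tool z yaw 77.62 tilt [-0.001 -1.    -0.   ] shift cm [-0.01 -0.62 -0.02]
302.3144394656545 321.2861279495383 199.43497871127315 [0.48377543 0.03275209 0.38496719] [[ 0.215  0.977 -0.001]
 [ 0.94  -0.207  0.27 ]
 [ 0.264 -0.059 -0.963]]
```

View pics/w1.png

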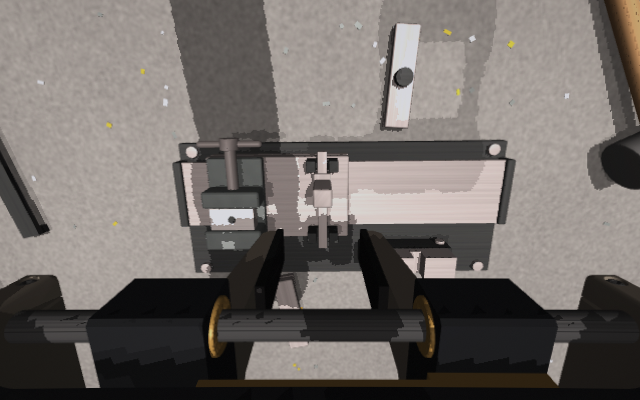

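The wrist view shows the handle at about (322,192), the fingers straddling its column at (275–365), and the block at about (440,262). I'll zoom in on the handle and block to refine.

```bash
python3 - <<'E'
from h import *
d=pickle.load(open("w1.pkl","rb"));f=d["frame"][140:280,290:470,::-1]
cv2.imwrite("pics/w1c.png",cv2.resize(f,None,fx=4,fy=4,interpolation=cv2.INTER_CUBIC))
def pr(X):
    c=d["R"]@np.array(X)+d["t"];return (c[:2]/c[2]*d["fx"]+[d["cx"],d["cy"]]).round(1)
print(pr([.559,.0165,.115]),pr([.559,.0165,.081]),d["dist"])
E
```

```text
[321.9 200.7] [321.9 191.7] [0.01156627 0.         0.         0.         0.        ]
```

View pics/w1c.png

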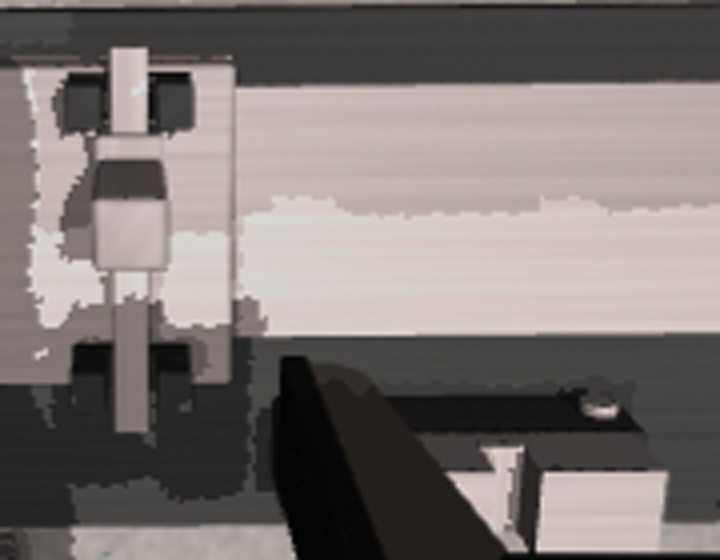

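The handle's top face is centred at crop (131,233), which is pixel (322.6,198.1), about 2 mm towards −x from my estimate. The slot's front-edge centre is at crop (517,470), pixel (419,257). Descending and gripping.

Emit:
drive_tool --pt "0.5 -0.2 2 0 0" --pt "0.5 -0.2 4.5 0 0" --pt "0.5 -0.2 7 0 0" --pt "0.5 -0.2 9 0 0" --pt "0.5 -0.2 10.3 0 0" --pt "0.5 -0.2 10.3 0 0" --pt "0.8 -0.2 10.3 0 0" --pt "1 -0.2 10.3 0 0"

```text
time: 2.55
position: [0.5576, 0.019, 0.0828]
orientation: [0.703, -0.074, 0.076, -0.703]
contact_force: [0.8, 0.6, -1.2]
width: 0.0322
```

Emit:
drive_tool --pt "1 0 0 0 0" --pt "1 0 0 0 0" --pt "1 0 0 0 0" --pt "1 0 0 0 0"

```text
time: 2.95
position: [0.5573, 0.0185, 0.0823]
orientation: [0.703, -0.075, 0.076, -0.703]
contact_force: [-1.1, -1.3, 5.3]
width: 0.0164
```

```bash
python3 - <<'E'
from h import *
go([.559,.0165,.081])
d=pickle.load(open("w1.pkl","rb"))
th=np.radians(12.25);ey=np.array([np.sin(th),np.cos(th)]);ex=np.array([np.cos(th),-np.sin(th)])
h=onz(d,(322.6,198.1),.115)[:2];s=onz(d,(290+517/4,140+470/4),.07)[:2]
print(h,s,"dy",(s-h)@ey,"dx",(s-h)@ex)
E
```

```text
t 2.95 pos [0.5573 0.0185 0.0823] w 0.0164 F [-1.06 -1.28  5.27]
tool z yaw 77.78 tilt [ 0.002 -1.    -0.   ] shift cm [ 0.21  0.13 -0.15]
[0.55666984 0.01763482] [0.66121294 0.10778869] dy 0.11028287776948621 dx 0.08303412845133507
```

Gripped, with an opening of 16 mm. The slot is about 110–112 mm along. I'll carry the carriage to just short of it.

Emit:
drive_tool --pt "1 0 0 0.8 0" --pt "1 0 0 2.2 0" --pt "1 0 0 3.8 0" --pt "1 0 0 5.4 0" --pt "1 0 0 7 0" --pt "1 0 0 8.6 0" --pt "1 0 0 9.8 0" --pt "1 0 0 10.5 0"

```text
time: 3.75
position: [0.5792, 0.122, 0.0823]
orientation: [0.703, -0.075, 0.075, -0.703]
contact_force: [-2.0, -2.7, 6.5]
width: 0.0168
```

Emit:
drive_tool --pt "1 0 0 0 0" --pt "1 0 0 0 0" --pt "1 0 0 0 0"

```text
time: 4.05
position: [0.5793, 0.123, 0.0823]
orientation: [-0.702, 0.075, -0.076, 0.704]
contact_force: [-1.2, 3.2, 5.6]
width: 0.0168
```

```bash
python3 - <<'E'
from h import *
from rig import snapshot
go([.5573+.105*.2122,.0185+.105*.9772,.0823])
d=snapshot("wrist");pickle.dump(d,open("w2.pkl","wb"))
f=d["frame"][140:280,240:420,::-1]
cv2.imwrite("pics/w2c.png",cv2.resize(f,None,fx=4,fy=4,interpolation=cv2.INTER_CUBIC))
E
```

```text
t 4.05 pos [0.5793 0.123  0.0823] w 0.0168 F [-1.19  3.18  5.62]
tool z yaw 77.79 tilt [ 0.001 -1.     0.003] shift cm [ 0.06 -0.   -0.18]
```

View pics/w2c.png

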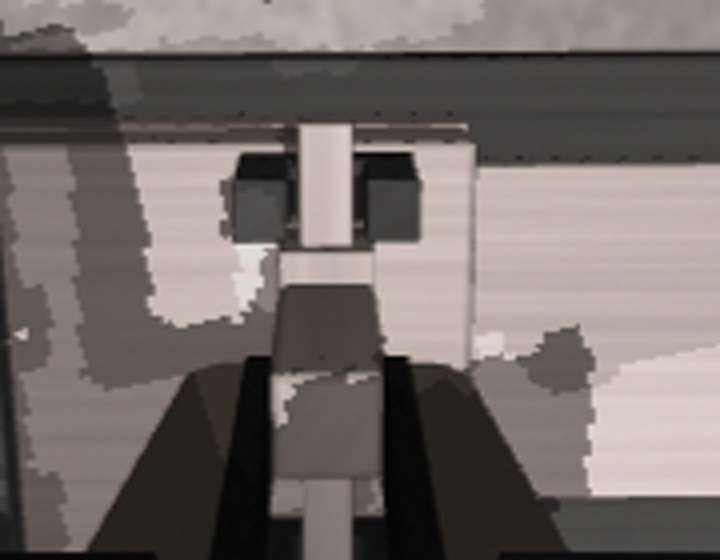

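The handle is square in the jaws. The tip should be about 3 mm short of the slot. I'll advance 14 mm and then 2 mm more to touch lightly.

Emit:
drive_tool --pt "1 0.2 0 0 0" --pt "1 0.5 0 0 0" --pt "1 0.8 0 0 0" --pt "1 1.0 0 0 0" --pt "1 1.1 0 0 0" --pt "1 1.2 0 0 0" --pt "1 1.2 0 0 0"

```text
time: 4.8
position: [0.5905, 0.1205, 0.0823]
orientation: [-0.702, 0.075, -0.075, 0.704]
contact_force: [-3.1, 3.9, 6.7]
width: 0.0166
```

Emit:
drive_tool --pt "1 0.1 0 0 0" --pt "1 0.2 0 0 0" --pt "1 0.3 0 0 0" --pt "1 0.3 0 0 0"

```text
time: 5.2
position: [0.5928, 0.12, 0.0823]
orientation: [-0.702, 0.076, -0.075, 0.704]
contact_force: [-4.8, 3.5, 7.7]
width: 0.0169
```

Emit:
drive_tool --pt "1 0.1 0 0 0" --pt "1 0.2 0 0 0" --pt "1 0.2 0 0 0"

```text
time: 5.5
position: [0.5944, 0.1196, 0.0822]
orientation: [-0.702, 0.076, -0.074, 0.704]
contact_force: [-6.8, 3.8, 7.9]
width: 0.0166
```

Own-x force rose from −3.9 to −7.4 N, so the tip is on the blank face with roughly 3.6 N on the spring. Dragging towards +y in small steps.

Emit:
drive_tool --pt "1 0 0 0.05 0" --pt "1 0 0 0.1 0" --pt "1 0 0 0.15 0" --pt "1 0 0 0.15 0"

```text
time: 5.9
position: [0.5944, 0.1198, 0.0822]
orientation: [0.703, -0.076, 0.074, -0.703]
contact_force: [-6.9, 0.2, 9.8]
width: 0.0166
```

Emit:
drive_tool --pt "1 0 0 0.05 0" --pt "1 0 0 0.1 0" --pt "1 0 0 0.1 0"

```text
time: 6.2
position: [0.5945, 0.12, 0.0822]
orientation: [0.704, -0.076, 0.074, -0.703]
contact_force: [-7.2, -2.9, 10.2]
width: 0.0169
```

Emit:
drive_tool --pt "1 0 0 0.05 0" --pt "1 0 0 0.1 0" --pt "1 0 0 0.1 0"

```text
time: 6.5
position: [0.5948, 0.1206, 0.0822]
orientation: [0.704, -0.076, 0.074, -0.702]
contact_force: [-7.7, -3.9, 10.8]
width: 0.0167
```

Emit:
drive_tool --pt "1 0 0 0.05 0" --pt "1 0 0 0.1 0" --pt "1 0 0 0.1 0"

```text
time: 6.8
position: [0.5965, 0.1219, 0.0823]
orientation: [0.703, -0.075, 0.075, -0.703]
contact_force: [-2.5, -2.5, 7.3]
width: 0.0167
```

Emit:
drive_tool --pt "1 0 0 0.05 0" --pt "1 0 0 0.1 0" --pt "1 0 0 0.1 0"

```text
time: 7.1
position: [0.5968, 0.1228, 0.0823]
orientation: [0.703, -0.075, 0.075, -0.703]
contact_force: [-3.5, -1.6, 6.7]
width: 0.0166
```

Emit:
drive_tool --pt "1 0 0 0.05 0" --pt "1 0 0 0.1 0" --pt "1 0 0 0.1 0"

```text
time: 7.4
position: [0.5969, 0.1238, 0.0823]
orientation: [0.703, -0.075, 0.075, -0.703]
contact_force: [-2.8, -3.2, 6.8]
width: 0.0166
```

Own-x force dropped from about −8 to −3 N at the fourth step, so the tip has sprung into the slot. I've gone about 2–3 mm past the entry point, so I'll ease back 1 mm to centre it and then push on gently.

Emit:
drive_tool --pt "1 0 0 -0.05 0" --pt "1 0 0 -0.1 0" --pt "1 0.1 0 -0.1 0" --pt "1 0.2 0 -0.1 0" --pt "1 0.3 0 -0.1 0" --pt "1 0.4 0 -0.1 0" --pt "1 0.4 0 -0.1 0"

```text
time: 8.1
position: [0.6008, 0.1229, 0.0823]
orientation: [-0.703, 0.075, -0.075, 0.703]
contact_force: [-2.6, 0.8, 6.3]
width: 0.0168
```

Emit:
drive_tool --pt "1 0.15 0 0 0" --pt "1 0.3 0 0 0" --pt "1 0.45 0 0 0" --pt "1 0.6 0 0 0" --pt "1 0.6 0 0 0"

```text
time: 8.6
position: [0.6067, 0.1217, 0.0823]
orientation: [-0.703, 0.075, -0.075, 0.703]
contact_force: [-1.3, 0.6, 6.8]
width: 0.0164
```

The handle has travelled 27 mm with only sliding friction, well past the 22 mm where it would go solid if blocked. Continuing to the stop.

Emit:
drive_tool --pt "1 0.2 0 0 0" --pt "1 0.4 0 0 0" --pt "1 0.6 0 0 0" --pt "1 0.8 0 0 0" --pt "1 1.0 0 0 0" --pt "1 1.1 0 0 0" --pt "1 1.1 0 0 0"

```text
time: 9.3
position: [0.6167, 0.1196, 0.0823]
orientation: [-0.703, 0.076, -0.075, 0.703]
contact_force: [-3.7, 0.9, 8.6]
width: 0.0167
```

Emit:
drive_tool --pt "1 0.1 0 0 0" --pt "1 0.2 0 0 0" --pt "1 0.2 0 0 0"

```text
time: 9.6
position: [0.6168, 0.1196, 0.0822]
orientation: [-0.703, 0.077, -0.073, 0.703]
contact_force: [-10.2, 0.8, 12.4]
width: 0.017
```

Emit:
drive_tool --pt "1 0.1 0 0 0" --pt "1 0.2 0 0 0" --pt "1 0.2 0 0 0"

```text
time: 9.9
position: [0.6169, 0.1195, 0.0821]
orientation: [-0.703, 0.078, -0.072, 0.703]
contact_force: [-16.0, 2.5, 16.0]
width: 0.0166
```

It goes solid at 37.5 mm of travel. The wrist view put the handle 83 mm from the face at the start against a nominal 86 mm, so it started about 3 mm in and this is the 40 mm end stop. I'll unload, release, rise and check.

Emit:
drive_tool --pt "1 -0.15 0 0 0" --pt "1 -0.3 0 0 0" --pt "1 -0.3 0 0 0"

```text
time: 10.2
position: [0.6167, 0.1196, 0.0822]
orientation: [-0.703, 0.076, -0.074, 0.703]
contact_force: [-7.1, 1.4, 9.5]
width: 0.0169
```

Emit:
drive_tool --pt "0.75 0 0 0 0" --pt "0.6 0 0 0 0" --pt "0.5 0 0 0 0" --pt "0.5 0 0 0 0" --pt "0.5 0 0 0 0"

```text
time: 10.7
position: [0.6179, 0.1186, 0.081]
orientation: [0.703, -0.075, 0.075, -0.703]
contact_force: [0.2, 0.4, -0.2]
width: 0.0458
```

Emit:
drive_tool --pt "0.5 0 -1.5 0 0" --pt "0.5 0 -4 0 0" --pt "0.5 0 -7 0 0" --pt "0.5 0 -10 0 0" --pt "0.5 -3 -10 0 0" --pt "0.5 -6 -10 0 0" --pt "0.5 -6 -10 0 0"

```text
time: 11.4
position: [0.557, 0.1323, 0.1823]
orientation: [-0.703, 0.075, -0.075, 0.703]
contact_force: [0.6, 0.3, -0.2]
width: 0.0457
```

```bash
python3 - <<'E'
from h import *
from rig import snapshot
go([.6169,.1195,.18])
d=snapshot("wrist");pickle.dump(d,open("w3.pkl","wb"))
f=d["frame"][120:270,220:420,::-1]
cv2.imwrite("pics/w3c.png",cv2.resize(f,None,fx=4,fy=4,interpolation=cv2.INTER_CUBIC))
E
```

```text
t 11.4 pos [0.557  0.1323 0.1823] w 0.0457 F [ 0.58  0.35 -0.15]
tool z yaw 77.86 tilt [-0.001 -1.     0.   ] shift cm [6.13 0.22 0.01]
```

View pics/w3c.png

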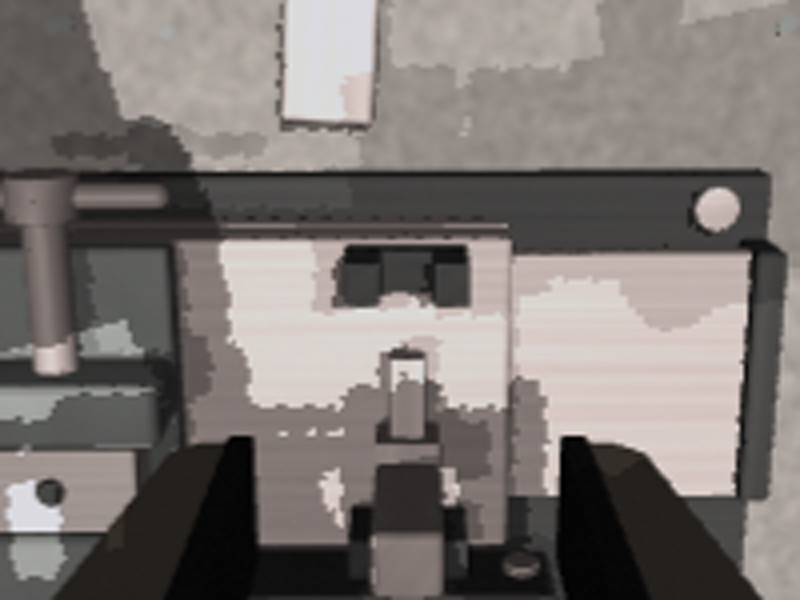

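The bolt has moved clear of its rear guide towards the keeper, with the handle top at crop (407,566), but the keeper is hidden. I'll retreat for a clear view.

Emit:
drive_tool --pt "0.5 -2 -1 0 0" --pt "0.5 -5 -3 0 0" --pt "0.5 -8 -5 0 0" --pt "0.5 -11 -6 0 0" --pt "0.5 -12 -6 0 0" --pt "0.5 -12 -6 0 0"

```text
time: 12.05
position: [0.4426, 0.1568, 0.242]
orientation: [-0.703, 0.074, -0.076, 0.703]
contact_force: [-0.3, 1.7, -1.0]
width: 0.0458
```

```bash
python3 - <<'E'
from h import *
from rig import snapshot
go([.6169,.1195,.18])
d=snapshot("wrist");pickle.dump(d,open("w4.pkl","wb"))
d2=snapshot("scene");pickle.dump(d2,open("s4.pkl","wb"))
a=np.ascontiguousarray(d["frame"][150:350,240:400,::-1])
b=np.ascontiguousarray(d2["frame"][225:305,290:370,::-1])
A=cv2.resize(a,(400,500),interpolation=cv2.INTER_CUBIC)
B=cv2.resize(b,(400,400),interpolation=cv2.INTER_CUBIC)
B=cv2.copyMakeBorder(B,0,100,0,0,cv2.BORDER_CONSTANT)
cv2.imwrite("pics/w4c.png",np.hstack([A,B]))
E
```

```text
t 12.05 pos [0.4426 0.1568 0.242 ] w 0.0458 F [-0.29  1.69 -0.98]
tool z yaw 77.81 tilt [ 0.002 -1.     0.   ] shift cm [17.81  6.23  0.03]
```

View pics/w4c.png

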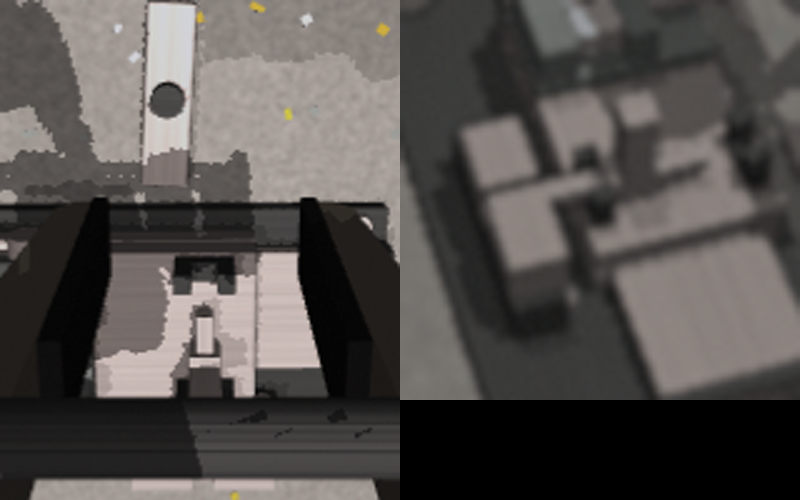

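The scene crop (5x, offset 290,225) shows the bolt filling the slot almost to the block's far side. The handle top is at (236,108) and the block corners at (60,130), (122,117), (105,270) and (167,250). A quick numeric check comes next.

```bash
python3 - <<'E'
from h import *
d=pickle.load(open("s4.pkl","rb"))
q=lambda u,v,z:onz(d,(290+(u-2)/5,225+(v-2)/5),z)[:2]
th=np.radians(12.25);M=np.array([[np.cos(th),-np.sin(th)],[np.sin(th),np.cos(th)]])
h=q(236,108,.115);B=np.mean([q(60,130,.07),q(122,117,.07),q(105,270,.07),q(167,250,.07)],0)
print("block centre - handle (own x,y), expect .060,0:",M@(B-h), "TCP at stop vs handle",M@(np.array([.6169,.1195])-h))
s0=pickle.load(open("scene0.pkl","rb"));w=cv2.absdiff(s0["frame"],d["frame"]).max(2)>50
n,l,st,c=cv2.connectedComponentsWithStats(w.astype(np.uint8));print([(x[:4].tolist()) for x in st[1:] if x[4]>25])
from rig import sense;print(sense()["contact_force"])
E
```

```text
block centre - handle (own x,y), expect .060,0: [ 0.05930703 -0.00210751] TCP at stop vs handle [-0.00052824 -0.00029827]
[[415, 0, 107, 70], [520, 0, 61, 49], [422, 50, 23, 16], [495, 51, 8, 8], [494, 63, 5, 13], [551, 64, 54, 29], [422, 67, 17, 31], [439, 73, 27, 28], [476, 89, 10, 15], [396, 95, 64, 82], [545, 113, 15, 5], [584, 113, 46, 32], [569, 116, 8, 12], [599, 120, 37, 41], [564, 133, 25, 23], [450, 153, 14, 24], [505, 160, 48, 28], [419, 171, 16, 23], [300, 193, 33, 20], [503, 199, 37, 23], [587, 206, 53, 107], [306, 215, 9, 14], [315, 229, 35, 12], [353, 234, 9, 19], [329, 238, 18, 6], [308, 246, 18, 19], [325, 247, 25, 24], [332, 269, 30, 9], [459, 302, 14, 17]]
[-0.0861428   0.6051759   0.72451306]
```

```bash
python3 -c "
from rig import sign_off;print(sign_off())"
```

```text
the job is handed in; nothing more can be done
None
```

The vise is locked: the bolt is fully home in the keeper, the handle is released and the arm is clear. I handed in at about 12 s of the 58 s allowed.

**How it went:** I slid the carriage about 107 mm along the slide by the handle. The tip then touched the blank face with about 4 N, and I dragged it along until the push force fell from about 8 to 3 N, which meant it had dropped into the slot. I eased back 1 mm and pushed the bolt to its end stop, where the force reached about 16 N.

**Checks that agreed:**
- The last scene view shows the bolt through the slot, with the handle 59.3 mm from the block's centre in x (60 mm expected when home).
- The wrist force was near zero after letting go.
- In the before/after picture comparison, the changes I could place were the slide, the arm and the arm's shadow. The only one near a loose object was a small patch by the mallet's handle, which I took to be shadow and did not look at more closely.

**Checks that disagreed:**
- I measured 37.5 mm of handle travel to the stop instead of 40 mm. My first wrist measurement puts the handle about 3 mm forward at the start, which accounts for it.
- The same scene picture puts the handle 2.1 mm off the slot's middle in y, beyond the 1.5 mm play, which I put down to picture error.

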